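# Press the bush home with the ratchet clamp and unload the block

## Task

Pump the orange trigger of the ratchet clamp until its jaw has pressed the brass bush firmly and fully home in the blue block in the nest: pull gently until you feel the trigger go hard, stay there for a moment, and pull no harder, or the part will be crushed. Then press the orange release paddle and keep it down until the jaw has run all the way back, and put the finished block upright in the green tray, without disturbing anything else.

Things in the scene. Friction and masses are not known exactly. Their poses are not given: they have to be found in the camera images.
- clamp: Grey bench clamp, bolted down (base plate 310 x 66 mm, everything on it lower than 75 mm). Origin on the bench under the bar's middle line, on a line with the trigger's pivot; x: the way the jaw advances, along the toothed bar; y: away from the trigger; z up. The trigger and the fixed black grip stick out side by side towards -y. The grip (22 mm thick, x -55 to -33 mm, y -155 to -40 mm, z 10 to 53 mm) is behind the trigger.
- trigger (a joint): Orange trigger lever, swings about a vertical pivot at x 0, y -45 mm of the clamp. 0 to 0.08: at rest; 0.40 rad: fully pulled towards the grip (-x). It springs back by itself when let go. A full pull and return advances the jaw by one 8 mm tooth; the pawl takes up idle play up to about 0.2 rad and clicks over at about 0.35 rad, shorter pulls push the jaw but are not held.
- trigger_pull (a point): Where to pull: on the trigger's front (+x) face, 85 mm from the pivot, 37 mm above the bench. Lever 14 mm thick, 105 mm long, 22 to 52 mm above the bench, 50 mm free in front. It moves 34 mm to -x of the clamp in a full stroke. Spring 2 to 4 N, pressing 9 to 12 N; once the bush is home it goes hard: pull with 14 to 17 N then. 1 N more here is 2 N more on the block; over 30 N crushes it.
- release (a joint): Orange release paddle (rocker). 0: up, ratchet engaged; 0.22 rad: fully down; the ratchet is free from about 0.16 rad. It springs up when let go. The trigger must be at rest too for the jaw to run back.
- release_pad (a point): Middle of the release paddle's top face (42 x 30 mm, 68 mm above the bench); press it straight down about 9 mm, which takes 2 to 6 N, up to 20 N at first while the jaw is clamped tight; a firm stop follows at 10 mm.
- jaw (a joint): Position of the jaw: 0 fully back, up to 0.045 m forward along +x of the clamp. A spring of 3 to 5 N pulls it back, the ratchet holds it. A rubber pad (30 mm across) on its face gives about 1 mm per 15 N.
- nest: Aluminium nest on the clamp's base plate with a dark back stop; fixed at a different distance each time. Same axes as the clamp. Origin under its middle, 10 mm above the bench; its floor is 16 mm above the bench; two 10 mm high side lips, 1.5 mm from the block's sides. The back stop is 46 mm wide and reaches 60 mm above the bench.
- block: Blue bearing block, 50 mm (x) x 44 mm (y) x 50 mm high, 0.2 to 0.45 kg, stands in the nest with the bush towards the jaw (-x of the block). Origin: centre of its underside.
- bush (a joint): Brass flanged bush, sticks out of the block's -x face, 22 mm above its underside; collar 32 mm across and 6 mm thick. Value: gap between collar and block in m; 0: fully home. A press fit: moves only under about 8 N.
- tray: Low green tray, 130 x 130 mm, rim 24 mm high, wall and floor 4 mm; stands left or right of the clamp, the deeper grey scrap bin on the other side. Origin: centre of its underside.
- scrap_bin: Grey bin, 130 x 130 x 50 mm; not used. Origin: centre of its underside.
- spare_block: Bystander: spare blue block without bush, 50 x 44 x 50 mm. Origin: centre of its underside.
- spare_bush: Bystander: spare brass bush standing on its collar, 32 mm across, 32 mm high.
- screwdriver: Bystander: yellow screwdriver lying down.
- wrench: Bystander: small steel wrench, 160 mm, lying down.
- oil: Bystander: white oil bottle, 56 mm across, 150 mm high.
- mug: Bystander: white mug, 80 mm across, 90 mm high.
- collar: Bystander: steel ring, 44 mm across, 14 mm high.

How it is judged (in metres and radians):
On the way, in this order (a step that is already met when the one before it is completed fails the run):
1. the bush is pressed home by the jaw and bears firmly on the block, the block standing in the nest (value of joint bush below 0.0012 m and value of joint jaw above 0.015 m and contact force between block and nest above 13 N and horizontal distance between block and nest below 0.008 m), for 0.1 s.
2. the ratchet is released and the jaw has run fully back, the block still in the nest (value of joint jaw below 0.003 m and horizontal distance between block and nest below 0.01 m and value of joint bush below 0.0015 m), for 0.1 s.
At the end, for the whole second after the job is handed in: The bush is home (gap under its collar below 1.5 mm), the jaw is fully back (within 3 mm), and the block stands upright (within 0.1 rad) and at rest on the tray's floor, its centre within 45 mm of the tray's along both of the tray's axes (value of joint bush below 0.0015 m and value of joint jaw below 0.003 m and x of block in the frame of tray between -0.045 and 0.045 m and y of block in the frame of tray between -0.045 and 0.045 m and z of block in the frame of tray below 0.01 m and angle between block's own z axis and vertical below 0.1 rad and linear speed of block below 0.02 m/s); the robot touches nothing.
It fails at once if the block is crushed: pressed on the nest with more than 30 N (contact force between block and nest above 30 N).
It fails at once if a bystander is moved by more than 20 mm (distance of any of spare_block, spare_bush, screwdriver, wrench, oil, mug, collar from where it was at the start of the episode above 0.02 m).
It also fails if it takes over 61 s, if anything falls off the work surface, if the arm or the gripper's body presses on something with over 40 N, if the wrist force passes 120 N, or if a joint passes its speed limit or range.

## Robot

A 7-joint arm with a two-finger parallel gripper is mounted at the origin on the work surface. World frame = base frame: x ahead of the robot, y to its left, z up, the work surface at z = 0. Lengths are in m, angles in degrees, forces in N, time in s.
With the tool pointing down it reaches from about 0.425 to 0.875 m from the base axis. Payload 4.7 kg.
Tool frame: the origin (TCP) lies between the finger pads; the fingertips stand 25 mm ahead of it and the grasp point (between the pads) lies 6 mm ahead of it (env.tip_reach is the distance from the TCP to the fingertips, in m); z points along the fingers, y is the direction in which the jaws open and shut (so a half turn about z gives the same grasp; the last joint's range is limited). The gripper opens to 87 mm and grips with 3 to 60 N. Pads are 19 mm wide; open, the fingers measure 117 mm over their backs; the gripper's body (75 mm by 190 mm) begins 51 mm behind the grasp point.
Start: joints at [-74.823, 18.392, -4.016, 83.108, 1.295, 78.541, -3.26], TCP at [0.161, 0.63, 0.248] pointing down, gripper open.
Joint ranges: [-163.93, 163.93], [-17.29, 119.83], [-79.2, 71.16], [3.27, 140.29], [-89.18, 269.18], [5.43, 117.66], [-154.24, 154.24]. Speed limits (degrees/s): [147.25, 147.25, 180, 180, 180, 180, 180].

## Interface

Orientations are given as [roll, pitch, yaw] about the fixed x, y, z axes, in that order (R = Rz(yaw) Ry(pitch) Rx(roll)).
In Python, from cell import env, viewer, job gives the robot as it stands.
- The arm moves only by the tool move_arm, never from a script. Its argument "steps" is a list of rows, each a list of 7 numbers: the finger opening in cm, from 0 to 8.7, then the shift along the tool's x, y, z in cm, then the turn, a rotation vector about the tool's x, y, z in rad. In form: [[fingers, tx, ty, tz, wx, wy, wz], ...]. A call has 1 to 5 rows; each row shifts and turns the commanded pose from where the row before left it, along the tool's axes as they then stand; what a row does not reach is not made up. A row lasts 1/12 s, in which the tool goes at most 41.7 mm and 7.16 degrees, less where a joint would pass 70% of its speed; a pose out of reach is approached as far as the arm can. A call is refused whole if a number of a shift passes 4.17 or a number of a turn 0.125, either way. A call with a gripper value outside its range is refused whole. The fingers move at their own pace and stop on an object; "force" is the grip in N (left out, the last holds). Time passes only in rows, so rows that do not move let the fingers close. It gives the time, the measured TCP pose, the force and the opening at its end, in the units of the state.
- env.get_obs(): the state, without advancing time (a new reading comes with each control period).
- viewer.read_camera(name): name is "side" or "top"; returns a dict with "img" (480x640x3 uint8, red, green, blue), "vfov" (degrees; the focal length in pixels is half the picture's height over the tangent of half this angle, whatever the lens; pixels are square), "cx", "cy" (the principal point, pixels), "extrinsics" (4x4, takes a point from world to camera coordinates). Camera axes: x right, y down, z forward; pixel columns grow to the right and rows downward; lengths in m; the calibration is good to about 2 mm. A picture is of the moment at which its call begins. There is no depth.
- job.sign_off(): hands the job in, once; it reports no verdict.
The state is a dict: "time_s": time; "qpos": joint angles; "joint_velocities": joint speeds; "effort": joint torques, N m; "tool_pos": TCP position; "tool_rot": TCP orientation; "force": force on the tool from outside, world axes, zero at the start; "wrist_torque": the same for the moment, N m; "grip_width": finger opening in m.
Only numpy, scipy, OpenCV 4.12 (cv2) and the standard library are available. Lean on these libraries where they do the work, as an engineer would, in place of code of your own. Each camera call takes 0.05 s, during which the arm holds its last target.

## Working session

There is one attempt and no reset: what is moved stays moved. The work goes in short steps, Python scripts to look and compute and a tool call to move; the robot and the scene stay as the last step left them, time stands still between calls to the robot, and variables do not carry over. Pictures are saved under pics/ and viewed, and the job is handed in when it is done.

Besides the shell and the picture viewer there is one more tool, called after "Call:" as name(argument=value, ...) on one line, values as JSON. move_arm: Moves the arm, as the interface text tells. Its arguments: {"type":"object","properties":{"steps":{"type":"array"},"force":{"type":"number"}},"required":["steps"]}

```bash
ls; mkdir -p pics
cat > h.py <<'E'
import numpy as np, cv2
from cell import env, viewer, job
def snap(n,f):
    c=viewer.read_camera(n); cv2.imwrite(f,c['img'][:,:,::-1]); np.savez(f[:-4]+'.npz',**{k:np.array(v) for k,v in c.items()}); return c
def load(f): return dict(np.load(f))
def ray(c,u,v):
    f=240/np.tan(np.radians(float(c['vfov']))/2); E=c['extrinsics']; R=E[:3,:3]; t=E[:3,3]
    d=R.T@np.array([(u-c['cx'])/f,(v-c['cy'])/f,1]); return -R.T@t,d
def onz(c,u,v,z):
    o,d=ray(c,u,v); return o+d*(z-o[2])/d[2]
def proj(c,p):
    f=240/np.tan(np.radians(float(c['vfov']))/2); E=c['extrinsics']; q=E[:3,:3]@np.array(p)+E[:3,3]
    return q[0]/q[2]*f+c['cx'],q[1]/q[2]*f+c['cy']
def tri(c1,a,c2,b):
    o1,d1=ray(c1,*a);o2,d2=ray(c2,*b)
    s=np.linalg.lstsq(np.c_[d1,-d2],o2-o1,rcond=None)[0]
    p,q=o1+s[0]*d1,o2+s[1]*d2; return (p+q)/2,np.linalg.norm(p-q)
E
python3 - <<'E'
from h import *
for n in('side','top'):
    c=snap(n,f'pics/{n}0.png'); print(n,c['vfov'],c['cx'],c['cy'],ray(c,320,240))
o=env.get_obs(); print({k:np.round(v,3) for k,v in o.items()}, env.tip_reach)
E
```

```text
pics
side 47.653377337363935 319.7593772817374 235.7129843006559 (array([ 0.26212917, -0.7991465 ,  0.88855414]), array([ 0.28305285,  0.66535936, -0.6908259 ]))
top 42.29254052855215 303.9069146033523 229.4336869546111 (array([0.46748985, 0.00669143, 1.61031778]), array([ 0.07113572, -0.03038497, -0.99748642]))
{'time_s': np.float64(0.1), 'qpos': array([-74.823,  18.434,  -4.016,  83.169,   1.296,  78.542,  -3.261]), 'joint_velocities': array([ 0.061, -0.177,  0.039, -0.156, -0.058,  0.015,  0.035]), 'effort': array([-0.0000e+00, -4.9257e+01, -4.0600e-01, -3.1340e+01, -6.4000e-02,
        3.9000e-02,  0.0000e+00]), 'tool_pos': array([0.161, 0.629, 0.247]), 'tool_rot': array([-1.79901e+02,  6.00000e-03,  1.65632e+02]), 'force': array([-0.025, -0.823, -0.215]), 'wrist_torque': array([-0.001, -0.012, -0.021]), 'grip_width': np.float64(0.087)} 0.025
```

View pics/side0.png

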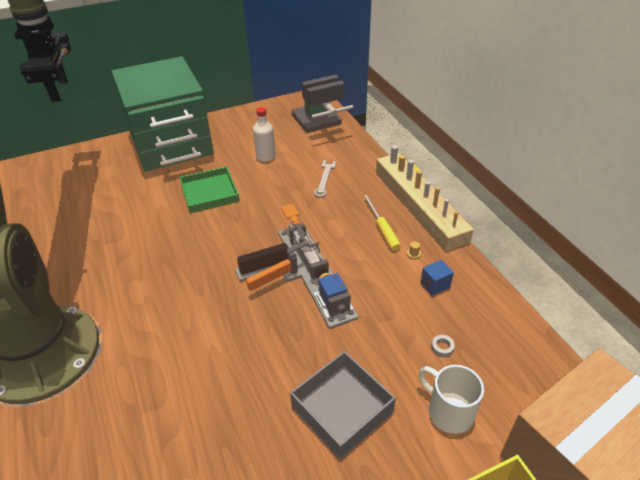

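View pics/top0.png

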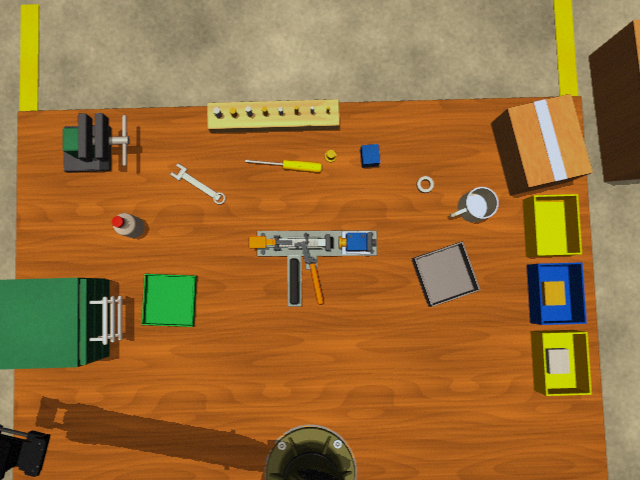

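Run:
```python
from h import *
a=cv2.imread('pics/top0.png')[220:315,235:390]; cv2.imwrite('pics/t0z.png',cv2.resize(a,None,fx=5,fy=5,interpolation=cv2.INTER_CUBIC))
a=cv2.imread('pics/side0.png')[195:330,225:365]; cv2.imwrite('pics/s0z.png',cv2.resize(a,None,fx=4.4,fy=4.4,interpolation=cv2.INTER_CUBIC))
```

```text
(no output)
```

View pics/t0z.png

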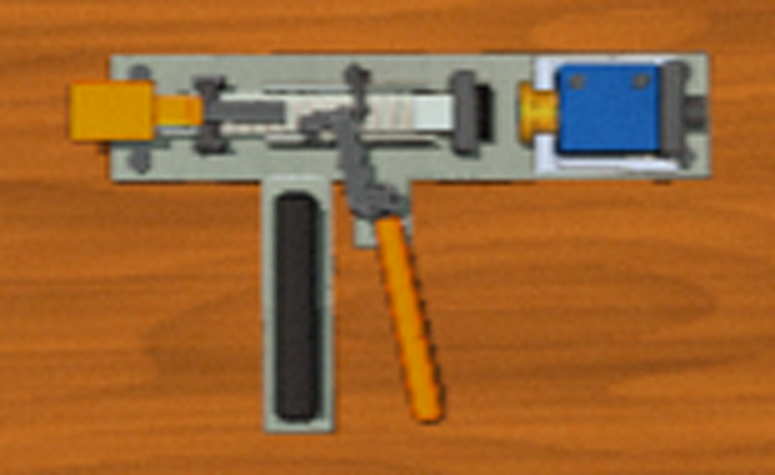

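View pics/s0z.png

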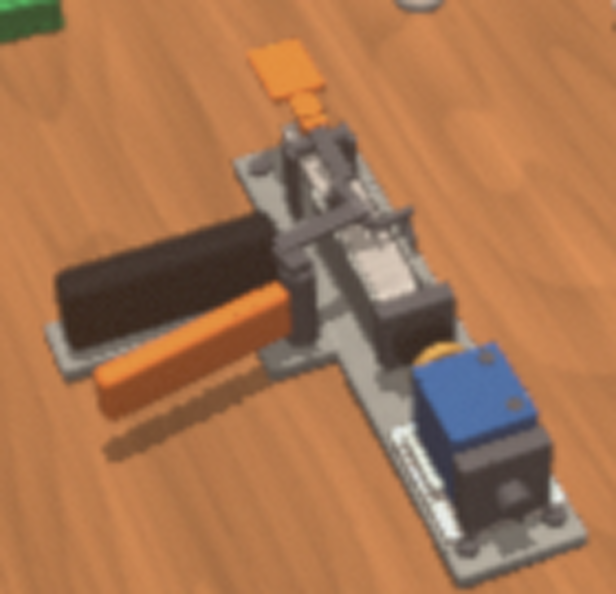

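```bash
python3 - <<'E'
from h import *
c=load('pics/top0.npz'); im=c['img']; hsv=cv2.cvtColor(im,cv2.COLOR_RGB2HSV)
def rect(name,lo,hi,box,z,minA=20):
    x0,y0,x1,y1=box
    m=np.zeros(im.shape[:2],np.uint8); m[y0:y1,x0:x1]=cv2.inRange(hsv[y0:y1,x0:x1],lo,hi)
    n,l,s,ce=cv2.connectedComponentsWithStats(m)
    k=1+np.argmax(s[1:,4]); 
    yy,xx=np.nonzero(l==k)
    P=np.array([onz(c,u,v,z)[:2] for u,v in zip(xx,yy)])
    r=cv2.minAreaRect((P*1000).astype(np.float32)); print(name,s[k],'px',ce[k].round(1),'centroid',(P.mean(0)*1000).round(1),'rect',np.round(r[0],1),np.round(r[1],1),round(r[2],1))
    return P
rect('block',(105,120,80),(125,255,255),(335,225,372,258),.066)
rect('spare',(105,120,80),(125,255,255),(355,140,385,170),.05)
rect('tray',(50,120,60),(75,255,255),(135,265,205,335),.024)
rect('grip',(0,0,0),(180,255,70),(285,255,303,310),.053)
for u,v in[(253,241),(315,285),(365,240)]: print(hsv[v,u])
P=rect('paddle',(14,200,150),(26,255,255),(245,230,268,252),.068)
P=rect('trig',(10,225,170),(20,255,255),(308,260,328,308),.052)
E
python3 - <<'E'
from h import *
c=load('pics/top0.npz')
# base plate corners, zoom px /5 + offset ; z=.010
for u,v in[(110,55),(710,53),(710,178),(110,182)]:
    print(onz(c,(u-2)/5+235,(v-2)/5+220,.010).round(4))
E
```

```text
block [347 233  20  17 325] px [356.5 241.2] centroid [ 572.  -131.3] rect [ 572.6 -131.3] [47.7 40. ] 88.4
spare [361 144  19  20 315] px [370.2 153.7] centroid [ 796.  -175.5] rect [ 796.  -175.5] [48.7 42.7] 4.2
tray [ 142  274   54   53 2559] px [168.9 299.8] centroid [439.1 346.7] rect [439.1 348. ] [130.3 129.1] 86.3
grip [290 259   9  45 400] px [294.  281.1] centroid [477.5  27.4] rect [477.8  27.4] [ 20.1 109.7] 88.5
[ 20 255 207]
[ 19 255 209]
[106 222 161]
paddle [245 230  23  22 324] px [254.5 241. ] centroid [579.6 122.9] rect [580.7 119.2] [54.9 52.5] 88.7
trig [311 264  12  40 203] px [315.9 284.1] centroid [468.5 -27.2] rect [469.9 -27. ] [100.2  12.8] 10.1
[0.6105 0.1213 0.01  ]
[ 0.603  -0.1894  0.01  ]
[ 0.5383 -0.1869  0.01  ]
[0.5448 0.1227 0.01  ]
```

Run:
```python
from h import *
t=load('pics/top0.npz'); s=load('pics/side0.npz')
print(tri(s,(202,95),t,(80,280)),tri(s,(127,110),t,(80,365)))
print('trig tip top corner px?', proj(s,(.4467,-.0397,.037)),proj(t,(.4467,-.0397,.037)))
print('paddle', [onz(t,(u-2)/5+235,(v-2)/5+220,.068).round(4) for u,v in((70,83),(153,80),(155,140),(70,141))])
print('tray inner', onz(t,169,299.5,.024), 'jaw pad,collar front/back,block front', [onz(t,(u-2)/5+235,(v-2)/5+220,z).round(4)[1] for u,v,z in((491,112,.050),(519,112,.05),(533,112,.05),(558,110,.066),(660,110,.066))])
```

```text
(array([0.49366473, 0.51461494, 0.185077  ]), np.float64(0.00214118618403121)) (array([0.30158403, 0.51191973, 0.19111647]), np.float64(0.000340193579034831))
trig tip top corner px? (np.float64(260.5613553606253), np.float64(280.9759545550135)) (np.float64(320.97937731661915), np.float64(292.5795972899447))
paddle [array([0.5919, 0.1373, 0.068 ]), array([0.5922, 0.096 , 0.068 ]), array([0.5623, 0.0956, 0.068 ]), array([0.5629, 0.1379, 0.068 ])]
tray inner [0.43979467 0.34631971 0.024     ] jaw pad,collar front/back,block front [np.float64(-0.0729), np.float64(-0.087), np.float64(-0.0941), np.float64(-0.1056), np.float64(-0.1565)]
```

Add to h.py:
```python
from scipy.spatial.transform import Rotation as Ro
def go(p,yaw):
    o=env.get_obs(); R=Ro.from_euler('xyz',o['tool_rot'],degrees=True)
    G=Ro.from_euler('xyz',[180,0,yaw],degrees=True)
    print('t',round(float(o['time_s']),2),'pos',o['tool_pos'].round(4),'F',o['force'].round(2),'| tool shift cm',(R.inv().apply(np.array(p)-o['tool_pos'])*100).round(2),'rotvec',(R.inv()*G).as_rotvec().round(3))
```

```text
(no output)
```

Call:
move_arm(steps=[[0,-3.2,-2.2,0,0,0,0],[0,-3.2,-2.2,0,0,0,0],[0,-3.2,-2.2,0,0,0,0],[0,-3.2,-2.2,0,0,0,0],[0,-3.2,-2.2,0,0,0,0]])

```text
time_s: 0.52
tool_pos: [0.2899, 0.4816, 0.2471]
tool_rot: [-180.0, -0.0, 165.6]
force: [0.2, -0.0, 0.0]
grip_width: 0.0613
```

Call:
move_arm(steps=[[0,-3.2,-2.2,0,0,0,0],[0,-3.2,-2.2,0,0,0,0],[0,-3.2,-2.2,0,0,0,0],[0,-3.2,-2.2,0,0,0,0],[0,-3.2,-2.2,0,0,0,0]])

```text
time_s: 0.93
tool_pos: [0.4175, 0.3353, 0.2473]
tool_rot: [-180.0, -0.0, 165.6]
force: [0.4, 1.5, 1.5]
grip_width: 0.0282
```

```bash
python3 -c "
from h import *
go((.447,-.075,.15),178.6)"
```

```text
t 0.93 pos [0.4175 0.3353 0.2473] F [0.42 1.48 1.5 ] | tool shift cm [-13.04 -39.02   9.74] rotvec [-0.    -0.    -0.226]
```

Call:
move_arm(steps=[[0,-1.2,-3.55,0.8,0,0,0],[0,-1.2,-3.55,0.8,0,0,0],[0,-1.2,-3.55,0.8,0,0,0],[0,-1.2,-3.55,0.8,0,0,0],[0,-1.2,-3.55,0.8,0,0,0]])

```text
time_s: 1.35
tool_pos: [0.4304, 0.1484, 0.2069]
tool_rot: [-180.0, -0.0, 165.6]
force: [0.4, -0.1, -1.4]
grip_width: 0.0014
```

Call:
move_arm(steps=[[0,-1.2,-3.55,0.8,0,0,0],[0,-1.2,-3.55,0.8,0,0,0],[0,-1.2,-3.55,0.8,0,0,0],[0,-1.2,-3.55,0.8,0,0,0],[0,-1.2,-3.55,0.8,0,0,0]])

```text
time_s: 1.77
tool_pos: [0.4444, -0.0383, 0.1671]
tool_rot: [180.0, 0.0, 165.6]
force: [0.1, 0.4, 0.1]
grip_width: 0.0003
```

Call:
move_arm(steps=[[0,-1.0,-3.0,0.8,0,0,0],[0,0,0,0,0,0,-0.113],[0,0,0,0,0,0,-0.113],[0,0,0,0,0,0,0]])

```text
time_s: 2.1
tool_pos: [0.4467, -0.0688, 0.1592]
tool_rot: [180.0, -0.0, 178.6]
force: [-0.7, 0.9, -0.9]
grip_width: 0.0005
```

```bash
python3 -c "
from h import *
go((.447,-.075,.055),178.6)
snap('top','pics/top1.png');snap('side','pics/side1.png')
a=cv2.imread('pics/top1.png')[220:320,235:390]; b=cv2.imread('pics/side1.png')[160:330,205:365]
cv2.imwrite('pics/z1.png',np.hstack([cv2.resize(a,(465,300)),cv2.resize(b,(320,300))]))"
```

```text
t 2.1 pos [ 0.4467 -0.0688  0.1592] F [-0.73  0.86 -0.9 ] | tool shift cm [-0.05 -0.62 10.42] rotvec [ 0.    -0.001  0.001]
```

View pics/z1.png

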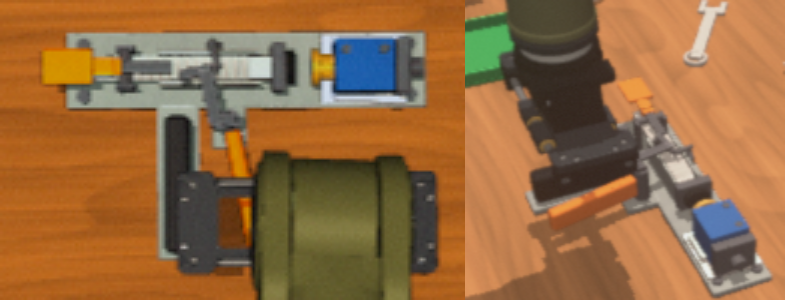

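Call:
move_arm(steps=[[0,0,-0.6,3,0,0,0],[0,0,0,3.5,0,0,0],[0,0,0,3,0,0,0],[0,0,0,1.2,0,0,0],[0,0,0,0,0,0,0]])

```text
time_s: 2.62
tool_pos: [0.4442, -0.0735, 0.0496]
tool_rot: [-179.9, -0.4, 178.5]
force: [-0.1, 0.1, 0.2]
grip_width: 0.0005
```

```bash
python3 -c "
from h import *
go((.447,-.055,.052),178.6)
snap('side','pics/side2.png')
b=cv2.imread('pics/side2.png')[160:330,205:365]
cv2.imwrite('pics/z2.png',cv2.resize(b,(560,595)))"
```

```text
t 2.62 pos [ 0.4442 -0.0735  0.0496] F [-0.13  0.14  0.19] | tool shift cm [-0.23  1.86 -0.24] rotvec [-0.001 -0.006 -0.002]
```

View pics/z2.png

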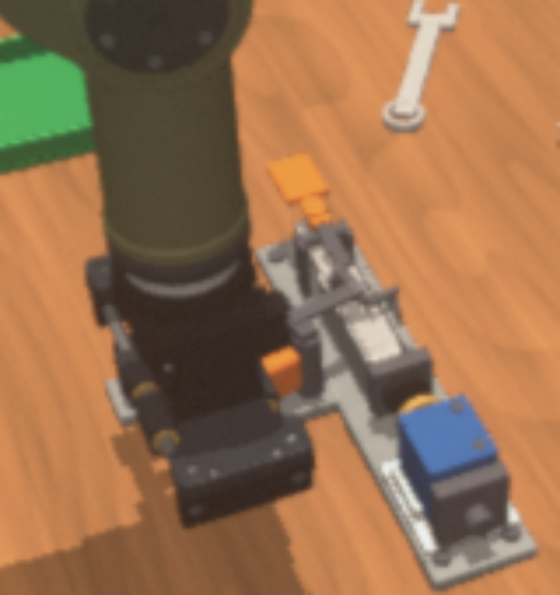

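Call:
move_arm(steps=[[0,-0.2,0.7,-0.2,0,0,0],[0,0,0.5,0,0,0,0],[0,0,0.3,0,0,0,0],[0,0,0.3,0,0,0,0],[0,0,0,0,0,0,0]])

```text
time_s: 3.08
tool_pos: [0.4501, -0.055, 0.0553]
tool_rot: [179.9, 0.1, 178.7]
force: [0.1, -0.7, -0.4]
grip_width: 0.0005
```

Call:
move_arm(steps=[[0,0,0.3,0,0,0,0],[0,0,0.3,0,0,0,0]])

```text
time_s: 3.25
tool_pos: [0.4497, -0.0501, 0.0548]
tool_rot: [180.0, 0.0, 178.6]
force: [0.3, -1.4, 0.4]
grip_width: 0.0004
```

Call:
move_arm(steps=[[0,0,0.3,0,0,0,0],[0,0,0.3,0,0,0,0]])

```text
time_s: 3.42
tool_pos: [0.4492, -0.0446, 0.0544]
tool_rot: [-180.0, -0.1, 178.6]
force: [-1.5, -2.6, 1.1]
grip_width: 0.0003
```

Call:
move_arm(steps=[[0,0,0.4,0,0,0,0],[0,0,0.4,0,0,0,0],[0,0,0.3,0,0,0,0],[0,0,0,0,0,0,0]])

```text
time_s: 3.75
tool_pos: [0.4493, -0.0331, 0.0543]
tool_rot: [-180.0, -0.1, 178.6]
force: [-3.0, -5.9, 1.8]
grip_width: 0.0008
```

```bash
python3 -c "
from h import *
go((.447,-.020,.052),178.6)
snap('top','pics/top3.png')
b=cv2.imread('pics/top3.png')[220:315,235:390]
cv2.imwrite('pics/z3.png',cv2.resize(b,None,fx=5,fy=5))"
```

```text
t 3.75 pos [ 0.4493 -0.0331  0.0543] F [-2.96 -5.91  1.75] | tool shift cm [0.26 1.3  0.22] rotvec [-0.001 -0.002  0.   ]
```

View pics/z3.png

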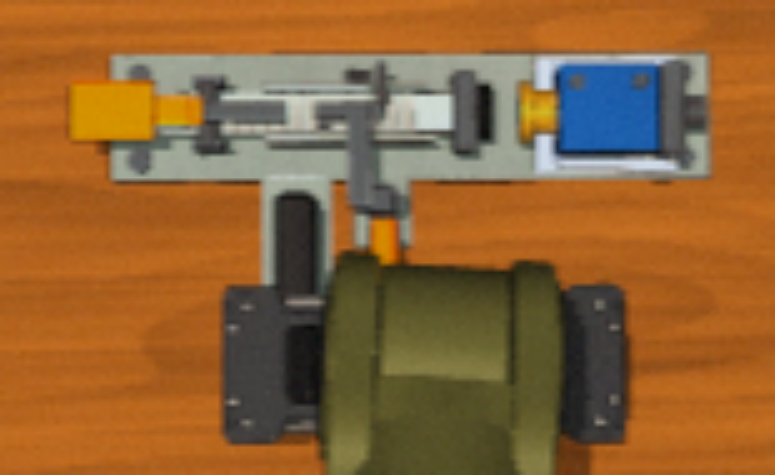

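Call:
move_arm(steps=[[0,0,0.3,0,0,0,0],[0,0,0.3,0,0,0,0],[0,0,0.3,0,0,0,0],[0,0,0,0,0,0,0]])

```text
time_s: 4.13
tool_pos: [0.4491, -0.0256, 0.0542]
tool_rot: [-179.9, -0.1, 178.5]
force: [-4.9, -6.2, 1.4]
grip_width: 0.0006
```

```bash
python3 -c "
from h import *
go((.447,-.020,.052),178.6)
snap('top','pics/top4.png')
b=cv2.imread('pics/top4.png')[220:315,235:390]
cv2.imwrite('pics/z4.png',cv2.resize(b,None,fx=5,fy=5))"
```

```text
t 4.13 pos [ 0.4491 -0.0256  0.0542] F [-4.91 -6.22  1.41] | tool shift cm [0.22 0.55 0.22] rotvec [-0.002 -0.002 -0.001]
```

View pics/z4.png

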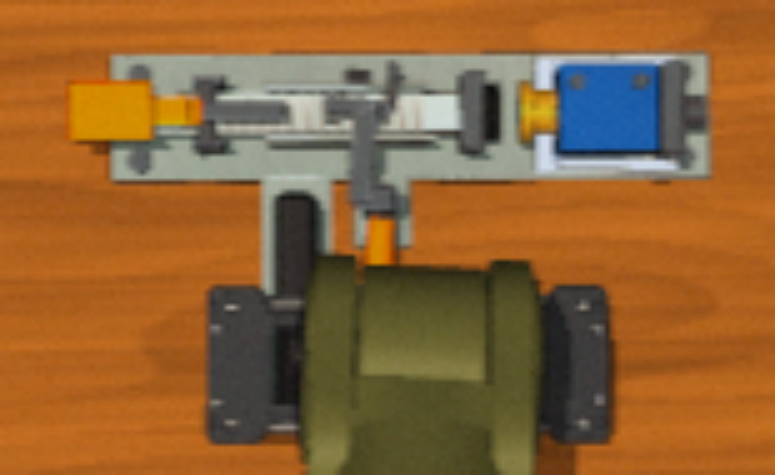

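Call:
move_arm(steps=[[0,0,0.3,0,0,0,0],[0,0,0.3,0,0,0,0],[0,0,0,0,0,0,0]])

```text
time_s: 4.43
tool_pos: [0.4494, -0.0194, 0.0541]
tool_rot: [-179.9, -0.1, 178.5]
force: [-3.9, -6.1, 1.3]
grip_width: 0.0006
```

Call:
move_arm(steps=[[0,0,0.3,0,0,0,0],[0,0,0,0,0,0,0]])

```text
time_s: 4.6
tool_pos: [0.4496, -0.0173, 0.0541]
tool_rot: [-179.8, -0.1, 178.5]
force: [-3.1, -8.4, 1.5]
grip_width: 0.0002
```

```bash
python3 -c "
from h import *
go((.447,-.020,.052),178.6)
snap('top','pics/top5.png')
b=cv2.imread('pics/top5.png')[220:315,235:390]
cv2.imwrite('pics/z5.png',cv2.resize(b,None,fx=5,fy=5))"
```

```text
t 4.6 pos [ 0.4496 -0.0173  0.0541] F [-3.12 -8.4   1.51] | tool shift cm [ 0.25 -0.27  0.22] rotvec [-0.003 -0.002 -0.001]
```

View pics/z5.png

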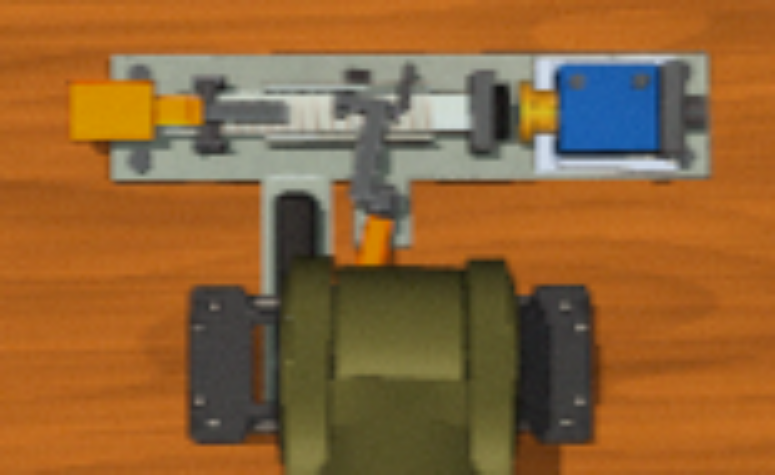

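Call:
move_arm(steps=[[0,0,-1.2,0,0,0,0],[0,0,-1.2,0,0,0,0],[0,0,-1.2,0,0,0,0],[0,0,-0.6,0,0,0,0],[0,0,0,0,0,0,0]])

```text
time_s: 5.07
tool_pos: [0.45, -0.0577, 0.0548]
tool_rot: [180.0, 0.1, 178.5]
force: [0.2, 0.3, 0.4]
grip_width: 0.0005
```

```bash
python3 -c "
from h import *
go((.4495,-.020,.052),178.6)
snap('top','pics/top6.png')
b=cv2.imread('pics/top6.png')[220:315,235:390]
cv2.imwrite('pics/z6.png',cv2.resize(b,None,fx=5,fy=5))"
```

```text
t 5.07 pos [ 0.45   -0.0577  0.0548] F [0.2  0.31 0.4 ] | tool shift cm [0.15 3.76 0.28] rotvec [ 0.     0.001 -0.002]
```

View pics/z6.png

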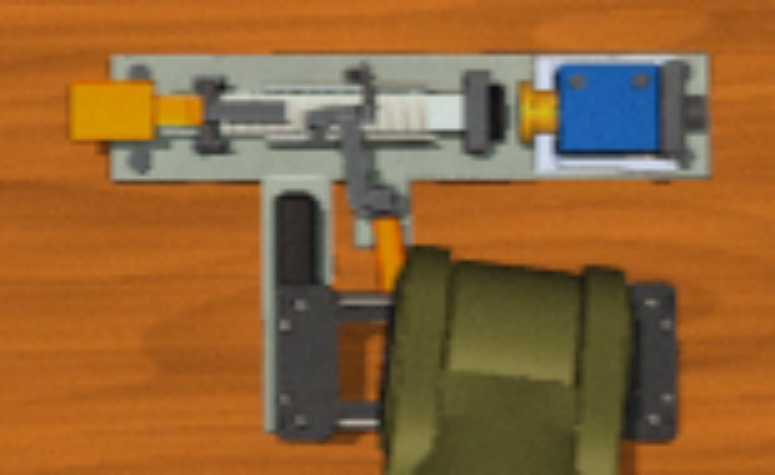

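Call:
move_arm(steps=[[0,0,0.7,0,0,0,0],[0,0,0.6,0,0,0,0],[0,0,0.6,0,0,0,0],[0,0,0.4,0,0,0,0],[0,0,0.3,0,0,0,0]])

```text
time_s: 5.53
tool_pos: [0.4488, -0.0313, 0.0542]
tool_rot: [-179.9, -0.2, 178.7]
force: [-4.3, -7.4, 2.8]
grip_width: 0.0002
```

Call:
move_arm(steps=[[0,0,0.3,0,0,0,0],[0,0,0.3,0,0,0,0],[0,0,0.2,0,0,0,0]])

```text
time_s: 5.78
tool_pos: [0.4487, -0.025, 0.0541]
tool_rot: [-179.8, -0.2, 178.6]
force: [-4.0, -9.7, 3.0]
grip_width: 0.0003
```

Call:
move_arm(steps=[[0,0,0.2,0,0,0,0],[0,0,0.2,0,0,0,0],[0,0,0.2,0,0,0,0],[0,0,0,0,0,0,0]])

```text
time_s: 6.12
tool_pos: [0.4491, -0.0187, 0.0541]
tool_rot: [-179.8, -0.2, 178.6]
force: [-2.8, -8.0, 2.7]
grip_width: 0.0003
```

Call:
move_arm(steps=[[0,0,0.2,0,0,0,0],[0,0,0,0,0,0,0]])

```text
time_s: 6.28
tool_pos: [0.4491, -0.0177, 0.0541]
tool_rot: [-179.8, -0.2, 178.5]
force: [-3.6, -11.2, 3.2]
grip_width: 0.0006
```

```bash
python3 -c "
from h import *
go((.4495,-.020,.052),178.6)
snap('top','pics/top7.png')
b=cv2.imread('pics/top7.png')[220:315,235:390]
cv2.imwrite('pics/z7.png',cv2.resize(b,None,fx=5,fy=5))"
```

```text
t 6.28 pos [ 0.4491 -0.0177  0.0541] F [ -3.64 -11.17   3.22] | tool shift cm [-0.04 -0.23  0.21] rotvec [-0.004 -0.003 -0.001]
```

View pics/z7.png

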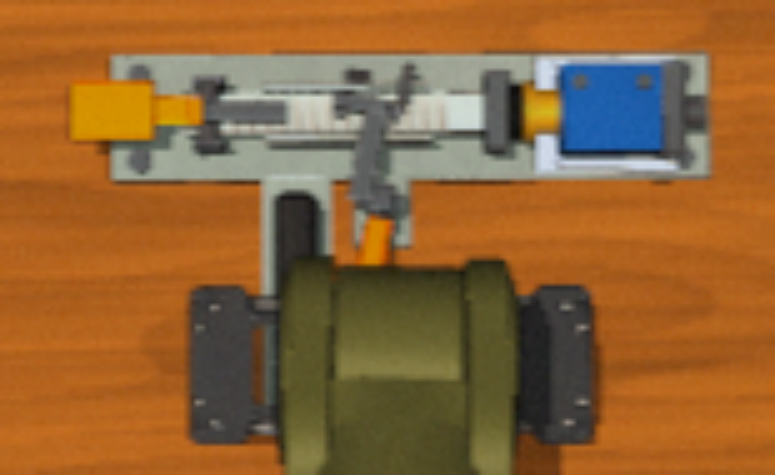

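Call:
move_arm(steps=[[0,0,-1.2,0,0,0,0],[0,0,-1.2,0,0,0,0],[0,0,-1.2,0,0,0,0],[0,0,-0.6,0,0,0,0],[0,0,0,0,0,0,0]])

```text
time_s: 6.75
tool_pos: [0.4496, -0.0574, 0.0547]
tool_rot: [180.0, 0.0, 178.5]
force: [0.7, 0.4, 0.2]
grip_width: 0.0003
```

```bash
python3 -c "
from h import *
go((.4495,-.020,.052),178.6)
snap('top','pics/top8.png')
b=cv2.imread('pics/top8.png')[220:315,235:390]
cv2.imwrite('pics/z8.png',cv2.resize(b,None,fx=5,fy=5))"
```

```text
t 6.75 pos [ 0.4496 -0.0574  0.0547] F [0.69 0.36 0.24] | tool shift cm [0.11 3.74 0.27] rotvec [ 0.     0.001 -0.002]
```

View pics/z8.png

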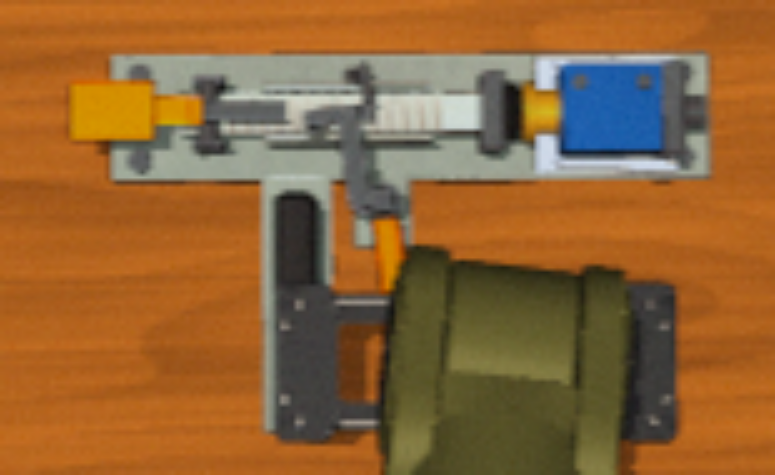

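Call:
move_arm(steps=[[0,0,0.7,0,0,0,0],[0,0,0.6,0,0,0,0],[0,0,0.5,0,0,0,0],[0,0,0.3,0,0,0,0],[0,0,0.2,0,0,0,0]])

```text
time_s: 7.22
tool_pos: [0.4489, -0.0342, 0.0543]
tool_rot: [-179.9, -0.1, 178.7]
force: [-3.7, -5.7, 2.8]
grip_width: 0.0004
```

Call:
move_arm(steps=[[0,0,0.2,0,0,0,0],[0,0,0.2,0,0,0,0],[0,0,0,0,0,0,0]])

```text
time_s: 7.47
tool_pos: [0.4487, -0.0316, 0.0542]
tool_rot: [-179.8, -0.2, 178.6]
force: [-4.5, -7.6, 3.6]
grip_width: 0.0005
```

Call:
move_arm(steps=[[0,0,0.2,0,0,0,0],[0,0,0.1,0,0,0,0],[0,0,0,0,0,0,0]])

```text
time_s: 7.72
tool_pos: [0.4486, -0.0301, 0.0542]
tool_rot: [-179.8, -0.2, 178.5]
force: [-3.8, -11.0, 3.5]
grip_width: 0.0005
```

Call:
move_arm(steps=[[0,0,0.2,0,0,0,0],[0,0,0.1,0,0,0,0],[0,0,0,0,0,0,0]])

```text
time_s: 7.97
tool_pos: [0.4485, -0.0275, 0.0541]
tool_rot: [-179.7, -0.2, 178.5]
force: [-4.6, -10.6, 3.1]
grip_width: 0.0004
```

Pressing at about 10–11 N, as expected. Continuing slowly.

Call:
move_arm(steps=[[0,0,0.2,0,0,0,0],[0,0,0.1,0,0,0,0],[0,0,0,0,0,0,0]])

```text
time_s: 8.22
tool_pos: [0.4486, -0.0251, 0.0541]
tool_rot: [-179.7, -0.2, 178.5]
force: [-4.9, -12.8, 4.2]
grip_width: 0.0004
```

Call:
move_arm(steps=[[0,0,0.2,0,0,0,0],[0,0,0.1,0,0,0,0],[0,0,0,0,0,0,0]])

```text
time_s: 8.47
tool_pos: [0.4487, -0.0224, 0.0541]
tool_rot: [-179.7, -0.2, 178.5]
force: [-3.5, -13.0, 4.0]
grip_width: 0.0007
```

Call:
move_arm(steps=[[0,0,0.1,0,0,0,0],[0,0,0.1,0,0,0,0],[0,0,0,0,0,0,0]])

```text
time_s: 8.72
tool_pos: [0.4489, -0.0196, 0.0541]
tool_rot: [-179.7, -0.2, 178.5]
force: [-4.6, -11.1, 4.1]
grip_width: 0.0002
```

```bash
python3 -c "
from h import *
go((.4495,-.020,.052),178.6)
snap('top','pics/top9.png')
b=cv2.imread('pics/top9.png')[220:315,235:390]
cv2.imwrite('pics/z9.png',cv2.resize(b,None,fx=5,fy=5))"
```

```text
t 8.72 pos [ 0.4489 -0.0196  0.0541] F [ -4.64 -11.05   4.06] | tool shift cm [-0.07 -0.04  0.21] rotvec [-0.005 -0.003 -0.002]
```

View pics/z9.png

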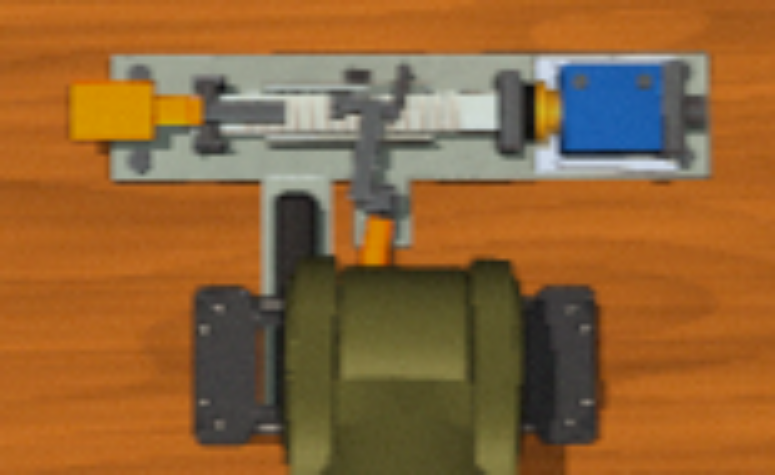

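Call:
move_arm(steps=[[0,0,0.1,0,0,0,0],[0,0,0.05,0,0,0,0],[0,0,0,0,0,0,0]])

```text
time_s: 9.02
tool_pos: [0.449, -0.0179, 0.0541]
tool_rot: [-179.7, -0.2, 178.5]
force: [-3.5, -11.1, 3.1]
grip_width: 0.0002
```

Call:
move_arm(steps=[[0,0,0.05,0,0,0,0],[0,0,0,0,0,0,0]])

```text
time_s: 9.18
tool_pos: [0.449, -0.0175, 0.0541]
tool_rot: [-179.7, -0.2, 178.5]
force: [-3.5, -10.9, 2.7]
grip_width: 0.0001
```

Call:
move_arm(steps=[[0,0,-1.2,0,0,0,0],[0,0,-1.2,0,0,0,0],[0,0,-1.2,0,0,0,0],[0,0,-0.6,0,0,0,0],[0,0,0,0,0,0,0]])

```text
time_s: 9.6
tool_pos: [0.4497, -0.0566, 0.0547]
tool_rot: [180.0, 0.0, 178.5]
force: [-0.1, -0.1, -0.0]
grip_width: 0.0006
```

```bash
python3 -c "
from h import *
go((.4495,-.020,.052),178.6)
snap('top','pics/top10.png')
b=cv2.imread('pics/top10.png')[220:315,235:390]
cv2.imwrite('pics/z10.png',cv2.resize(b,None,fx=5,fy=5))"
```

```text
t 9.6 pos [ 0.4497 -0.0566  0.0547] F [-0.1  -0.11 -0.03] | tool shift cm [0.12 3.66 0.27] rotvec [ 0.     0.001 -0.002]
```

View pics/z10.png

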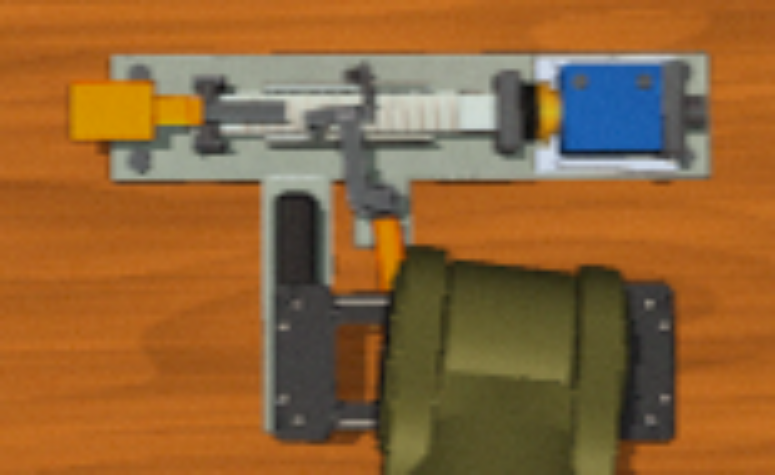

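Call:
move_arm(steps=[[0,0,0.7,0,0,0,0],[0,0,0.6,0,0,0,0],[0,0,0.4,0,0,0,0],[0,0,0.3,0,0,0,0],[0,0,0.2,0,0,0,0]])

```text
time_s: 10.07
tool_pos: [0.4489, -0.0343, 0.0543]
tool_rot: [-179.9, -0.1, 178.6]
force: [-4.1, -6.0, 2.7]
grip_width: 0.0004
```

Call:
move_arm(steps=[[0,0,0.1,0,0,0,0],[0,0,0.1,0,0,0,0],[0,0,0,0,0,0,0]])

```text
time_s: 10.32
tool_pos: [0.4488, -0.033, 0.0542]
tool_rot: [-179.9, -0.1, 178.6]
force: [-3.3, -6.1, 3.4]
grip_width: 0.0006
```

Call:
move_arm(steps=[[0,0,0.1,0,0,0,0],[0,0,0.1,0,0,0,0],[0,0,0,0,0,0,0]])

```text
time_s: 10.57
tool_pos: [0.4488, -0.0319, 0.0543]
tool_rot: [-179.8, -0.2, 178.6]
force: [-4.5, -8.5, 2.0]
grip_width: 0.0005
```

Call:
move_arm(steps=[[0,0,0.1,0,0,0,0],[0,0,0.05,0,0,0,0],[0,0,0,0,0,0,0]])

```text
time_s: 10.82
tool_pos: [0.4487, -0.0312, 0.0542]
tool_rot: [-179.8, -0.2, 178.5]
force: [-4.7, -9.7, 3.1]
grip_width: 0.0007
```

Call:
move_arm(steps=[[0,0,0.1,0,0,0,0],[0,0,0.05,0,0,0,0],[0,0,0,0,0,0,0]])

```text
time_s: 11.07
tool_pos: [0.4487, -0.0303, 0.0542]
tool_rot: [-179.7, -0.2, 178.5]
force: [-3.9, -10.4, 3.9]
grip_width: 0.0009
```

Call:
move_arm(steps=[[0,0,0.1,0,0,0,0],[0,0,0.05,0,0,0,0],[0,0,0,0,0,0,0]])

```text
time_s: 11.32
tool_pos: [0.4486, -0.0292, 0.0542]
tool_rot: [-179.7, -0.2, 178.5]
force: [-4.6, -11.2, 4.6]
grip_width: 0.0004
```

Call:
move_arm(steps=[[0,0,0.1,0,0,0,0],[0,0,0.05,0,0,0,0],[0,0,0,0,0,0,0]])

```text
time_s: 11.57
tool_pos: [0.4486, -0.0279, 0.0542]
tool_rot: [-179.7, -0.2, 178.5]
force: [-4.5, -12.4, 4.1]
grip_width: 0.0002
```

Call:
move_arm(steps=[[0,0,0.1,0,0,0,0],[0,0,0,0,0,0,0]])

```text
time_s: 11.73
tool_pos: [0.4486, -0.0271, 0.0542]
tool_rot: [-179.7, -0.2, 178.5]
force: [-4.2, -12.7, 3.6]
grip_width: 0.0004
```

Call:
move_arm(steps=[[0,0,0.1,0,0,0,0],[0,0,0,0,0,0,0]])

```text
time_s: 11.9
tool_pos: [0.4486, -0.0262, 0.0542]
tool_rot: [-179.7, -0.2, 178.5]
force: [-5.1, -12.8, 4.6]
grip_width: 0.0005
```

Call:
move_arm(steps=[[0,0,0.1,0,0,0,0],[0,0,0,0,0,0,0]])

```text
time_s: 12.07
tool_pos: [0.4486, -0.0253, 0.0542]
tool_rot: [-179.7, -0.2, 178.5]
force: [-4.6, -13.3, 4.8]
grip_width: 0.0001
```

Call:
move_arm(steps=[[0,0,0.1,0,0,0,0],[0,0,0,0,0,0,0]])

```text
time_s: 12.23
tool_pos: [0.4486, -0.0245, 0.0542]
tool_rot: [-179.7, -0.2, 178.5]
force: [-4.7, -13.4, 3.3]
grip_width: 0.0006
```

Call:
move_arm(steps=[[0,0,0.05,0,0,0,0],[0,0,0,0,0,0,0]])

```text
time_s: 12.4
tool_pos: [0.4486, -0.0242, 0.0541]
tool_rot: [-179.7, -0.2, 178.4]
force: [-5.3, -13.9, 4.5]
grip_width: 0.0004
```

```bash
python3 -c "
from h import *
go((.4495,-.020,.052),178.6)
snap('top','pics/top11.png');snap('side','pics/side11.png')
go((.4495,-.020,.052),178.6)
a=cv2.imread('pics/top11.png')[225:265,310:380];b=cv2.imread('pics/side11.png')[245:325,295:360]
cv2.imwrite('pics/z11.png',np.hstack([cv2.resize(a,(490,280),interpolation=2),cv2.resize(b,(228,280),interpolation=2)]))"
```

```text
t 12.4 pos [ 0.4486 -0.0242  0.0541] F [ -5.3  -13.85   4.45] | tool shift cm [-0.08  0.42  0.21] rotvec [-0.006 -0.004 -0.003]
t 12.5 pos [ 0.4486 -0.0241  0.0542] F [ -5.27 -14.49   5.27] | tool shift cm [-0.08  0.41  0.21] rotvec [-0.006 -0.003 -0.003]
```

View pics/z11.png

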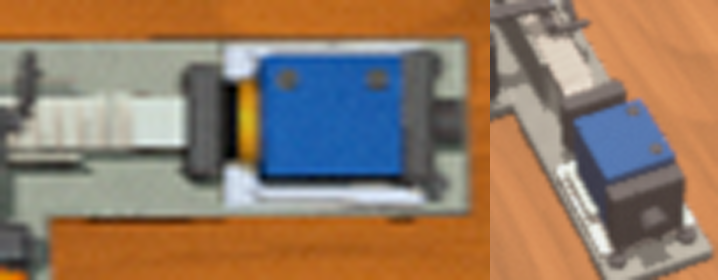

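Call:
move_arm(steps=[[0,0,0.05,0,0,0,0],[0,0,0,0,0,0,0]])

```text
time_s: 12.67
tool_pos: [0.4486, -0.0238, 0.0541]
tool_rot: [-179.7, -0.2, 178.4]
force: [-4.4, -14.7, 4.1]
grip_width: 0.0006
```

Call:
move_arm(steps=[[0,0,0.05,0,0,0,0],[0,0,0,0,0,0,0]])

```text
time_s: 12.83
tool_pos: [0.4486, -0.0234, 0.0541]
tool_rot: [-179.6, -0.2, 178.4]
force: [-4.5, -14.0, 4.4]
grip_width: 0.0005
```

Call:
move_arm(steps=[[0,0,0.05,0,0,0,0],[0,0,0,0,0,0,0]])

```text
time_s: 13.0
tool_pos: [0.4487, -0.023, 0.0541]
tool_rot: [-179.6, -0.2, 178.4]
force: [-4.8, -14.5, 4.9]
grip_width: 0.0009
```

Call:
move_arm(steps=[[0,0,0.05,0,0,0,0],[0,0,0,0,0,0,0]])

```text
time_s: 13.17
tool_pos: [0.4487, -0.0225, 0.0542]
tool_rot: [-179.6, -0.2, 178.4]
force: [-4.6, -15.7, 5.4]
grip_width: 0.0005
```

Call:
move_arm(steps=[[0,0,0.05,0,0,0,0],[0,0,0,0,0,0,0]])

```text
time_s: 13.33
tool_pos: [0.4487, -0.0222, 0.0542]
tool_rot: [-179.6, -0.2, 178.4]
force: [-4.8, -15.7, 3.4]
grip_width: 0.0004
```

Call:
move_arm(steps=[[0,0,0,0,0,0,0]])

```text
time_s: 13.42
tool_pos: [0.4487, -0.0222, 0.0541]
tool_rot: [-179.6, -0.2, 178.4]
force: [-4.8, -15.2, 4.3]
grip_width: 0.0005
```

```bash
python3 -c "
from h import *
snap('top','pics/top12.png');snap('side','pics/side12.png')
go((.4495,-.020,.052),178.6)
I=[]
for n in ('10','11','12'):
    a=cv2.imread('pics/top%s.png'%n)[228:256,330:380]; I.append(cv2.resize(a,(500,185),interpolation=2))
cv2.imwrite('pics/z12.png',np.vstack(I))"
```

```text
t 13.52 pos [ 0.4487 -0.0222  0.0542] F [ -4.95 -15.17   4.21] | tool shift cm [-0.07  0.22  0.21] rotvec [-0.006 -0.003 -0.003]
```

View pics/z12.png

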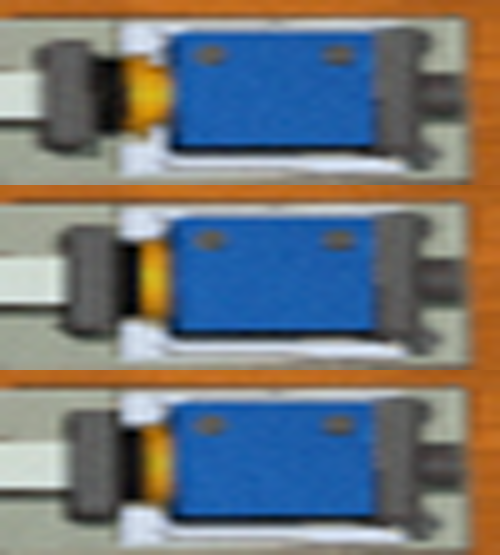

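Call:
move_arm(steps=[[0,0,0.05,0,0,0,0],[0,0,0,0,0,0,0],[0,0,0,0,0,0,0]])

```text
time_s: 13.77
tool_pos: [0.4487, -0.0219, 0.0541]
tool_rot: [-179.6, -0.2, 178.4]
force: [-4.9, -15.5, 4.5]
grip_width: 0.0006
```

Call:
move_arm(steps=[[0,0,0.03,0,0,0,0],[0,0,0,0,0,0,0],[0,0,0,0,0,0,0]])

```text
time_s: 14.02
tool_pos: [0.4488, -0.0218, 0.0542]
tool_rot: [-179.6, -0.2, 178.4]
force: [-5.1, -16.0, 5.3]
grip_width: 0.0006
```

Call:
move_arm(steps=[[0,0,0.03,0,0,0,0],[0,0,0,0,0,0,0],[0,0,0,0,0,0,0]])

```text
time_s: 14.27
tool_pos: [0.4487, -0.0217, 0.0541]
tool_rot: [-179.6, -0.2, 178.4]
force: [-4.9, -16.7, 4.9]
grip_width: 0.0003
```

Call:
move_arm(steps=[[0,0,0.03,0,0,0,0],[0,0,0,0,0,0,0],[0,0,0,0,0,0,0]])

```text
time_s: 14.52
tool_pos: [0.4487, -0.0216, 0.0541]
tool_rot: [-179.6, -0.2, 178.4]
force: [-4.2, -17.2, 5.5]
grip_width: 0.0003
```

Call:
move_arm(steps=[[0,0,0.03,0,0,0,0],[0,0,0,0,0,0,0],[0,0,0,0,0,0,0]])

```text
time_s: 14.77
tool_pos: [0.4488, -0.0214, 0.0542]
tool_rot: [-179.6, -0.2, 178.4]
force: [-5.2, -17.9, 5.6]
grip_width: 0.0006
```

Call:
move_arm(steps=[[0,0,0,0,0,0,0],[0,0,0,0,0,0,0],[0,0,0,0,0,0,0]])

```text
time_s: 15.02
tool_pos: [0.4488, -0.0214, 0.0542]
tool_rot: [-179.6, -0.2, 178.4]
force: [-5.6, -17.4, 5.2]
grip_width: 0.0005
```

```bash
python3 -c "
from h import *
snap('top','pics/top13.png');snap('side','pics/side13.png')
go((.4495,-.020,.052),178.6)
I=[]
for n in ('11','12','13'):
    a=cv2.imread('pics/top%s.png'%n)[228:256,330:380]; I.append(cv2.resize(a,(500,185),interpolation=2))
cv2.imwrite('pics/z13.png',np.vstack(I))
for n in ('10','11','12','13'):
    a=cv2.cvtColor(cv2.imread('pics/top%s.png'%n),cv2.COLOR_BGR2HSV)
    print(n,a[241,340:350].tolist())
"
```

```text
t 15.12 pos [ 0.4488 -0.0214  0.0542] F [ -5.56 -17.92   4.83] | tool shift cm [-0.07  0.14  0.21] rotvec [-0.008 -0.003 -0.003]
10 [[24, 46, 28], [15, 55, 28], [18, 157, 70], [24, 208, 173], [23, 222, 209], [23, 231, 211], [23, 168, 184], [108, 45, 125], [106, 212, 162], [106, 210, 174]]
11 [[60, 3, 92], [120, 5, 56], [25, 61, 25], [15, 20, 25], [26, 202, 168], [25, 219, 210], [22, 173, 161], [112, 106, 116], [107, 209, 165], [106, 208, 175]]
12 [[75, 5, 100], [60, 4, 64], [15, 49, 31], [60, 11, 23], [22, 194, 96], [24, 219, 182], [23, 168, 184], [109, 46, 122], [107, 208, 167], [106, 211, 174]]
13 [[48, 13, 100], [30, 12, 65], [5, 45, 34], [0, 54, 19], [23, 201, 95], [23, 219, 182], [23, 173, 184], [110, 48, 123], [106, 216, 163], [106, 207, 175]]
```

View pics/z13.png

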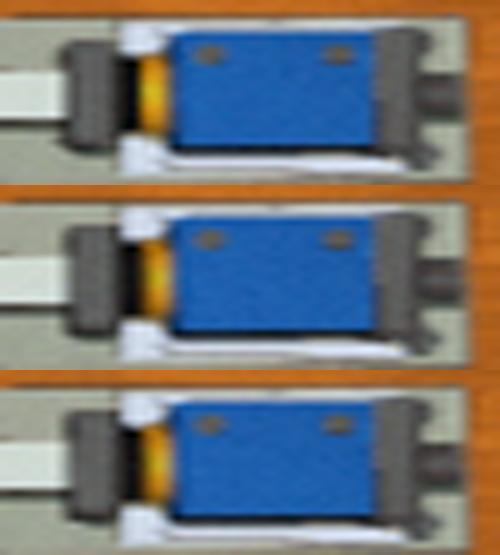

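Call:
move_arm(steps=[[0,0,-0.4,0,0,0,0],[0,0,-1.2,0,0,0,0],[0,0,-1.2,0,0,0,0],[0,0,-1.2,0,0,0,0],[0,0,0,-3.0,0,0,0]])

```text
time_s: 15.53
tool_pos: [0.4456, -0.0566, 0.0808]
tool_rot: [-179.9, -0.5, 178.5]
force: [0.2, 0.6, -0.1]
grip_width: 0.0007
```

Call:
move_arm(steps=[[0,0,0,-3.0,0,0,0],[0,0,0,-2.0,0,0,0],[0,-2.6,3.0,0,0,0,0]])

```text
time_s: 15.78
tool_pos: [0.4766, -0.0303, 0.1396]
tool_rot: [179.8, 0.4, 178.1]
force: [2.0, -0.7, 0.5]
grip_width: 0.0005
```

```bash
python3 -c "
from h import *
go((.577,.117,.105),178.6)"
```

```text
t 15.78 pos [ 0.4766 -0.0303  0.1396] F [ 1.96 -0.68  0.55] | tool shift cm [-9.52 15.04  3.58] rotvec [ 0.003  0.007 -0.009]
```

Call:
move_arm(steps=[[0,-2.0,3.1,0,0,0,0],[0,-2.0,3.1,0,0,0,0],[0,-2.0,3.1,0,0,0,0],[0,-2.0,3.1,0,0,0,0],[0,-1.2,2.4,1,0,0,0]])

```text
time_s: 16.2
tool_pos: [0.5748, 0.1248, 0.1261]
tool_rot: [179.8, 0.3, 178.8]
force: [0.2, 1.1, 0.9]
grip_width: 0.0005
```

```bash
python3 -c "
from h import *
go((.577,.117,.100),178.6)
snap('top','pics/top14.png');snap('side','pics/side14.png')
go((.577,.117,.100),178.6)
a=cv2.imread('pics/top14.png')[220:315,235:390]; b=cv2.imread('pics/side14.png')[160:330,205:365]
cv2.imwrite('pics/z14.png',np.hstack([cv2.resize(a,(465,300)),cv2.resize(b,(320,300))]))"
```

```text
t 16.2 pos [0.5748 0.1248 0.1261] F [0.17 1.14 0.86] | tool shift cm [-0.23 -0.78  2.61] rotvec [0.003 0.005 0.003]
t 16.3 pos [0.5721 0.1272 0.1228] F [-0.89 -0.3  -0.45] | tool shift cm [-0.51 -1.01  2.28] rotvec [ 0.002 -0.001  0.008]
```

View pics/z14.png

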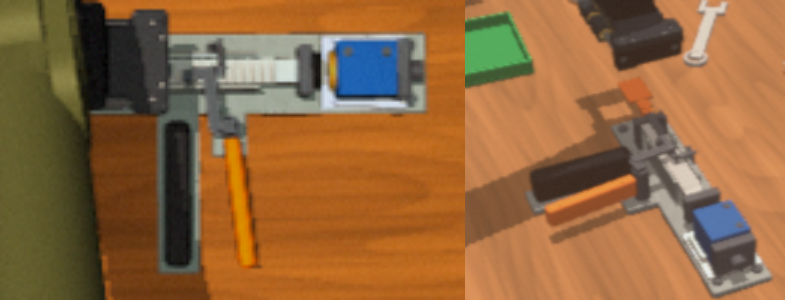

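Call:
move_arm(steps=[[0,-0.5,-1.0,1.0,0,0,0],[0,0,0,1.2,0,0,0],[0,0,0,0,0,0,0]])

```text
time_s: 16.55
tool_pos: [0.5746, 0.1086, 0.1]
tool_rot: [-179.9, -0.2, 178.5]
force: [-1.0, -0.6, -0.9]
grip_width: 0.0003
```

Call:
move_arm(steps=[[0,0,0,0.4,0,0,0],[0,0,0,0.3,0,0,0],[0,0,0,0.3,0,0,0],[0,0,0,0,0,0,0]])

```text
time_s: 16.88
tool_pos: [0.5765, 0.1101, 0.0926]
tool_rot: [180.0, 0.0, 178.6]
force: [0.3, -0.5, 0.1]
grip_width: 0.0004
```

Call:
move_arm(steps=[[0,0,0.7,0,0,0,0],[0,0,0,0.3,0,0,0],[0,0,0,0.3,0,0,0],[0,0,0,0.2,0,0,0],[0,0,0,0,0,0,0]])

```text
time_s: 17.3
tool_pos: [0.5773, 0.1185, 0.0849]
tool_rot: [179.9, 0.1, 178.7]
force: [-0.1, 5.3, 4.4]
grip_width: 0.0004
```

Call:
move_arm(steps=[[0,0,0,0.1,0,0,0],[0,0,0,0,0,0,0]])

```text
time_s: 17.47
tool_pos: [0.5773, 0.1183, 0.0844]
tool_rot: [179.9, 0.1, 178.6]
force: [0.1, 5.9, 5.4]
grip_width: 0.0003
```

```bash
python3 -c "
from h import *
snap('top','pics/top15.png');snap('side','pics/side15.png')
go((.577,.117,.083),178.6)
a=cv2.imread('pics/top15.png')[220:315,235:390]; b=cv2.imread('pics/side15.png')[160:330,205:365]
cv2.imwrite('pics/z15.png',np.hstack([cv2.resize(a,(465,300)),cv2.resize(b,(320,300))]))"
```

```text
t 17.57 pos [0.5773 0.1183 0.0843] F [0.49 5.18 6.01] | tool shift cm [ 0.03 -0.13  0.13] rotvec [0.003 0.002 0.001]
```

View pics/z15.png

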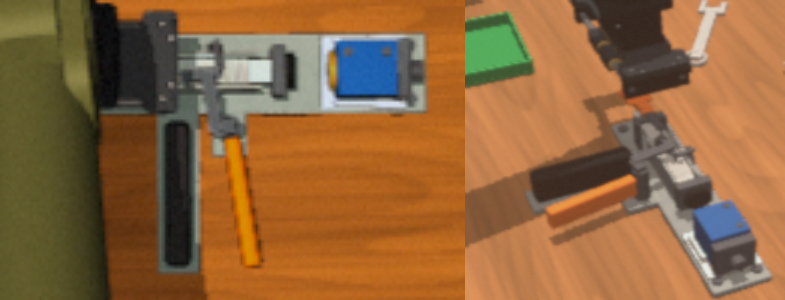

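The jaw is running back (pad edge about 297 against 322 before). I'll keep the paddle down and wait.

Call:
move_arm(steps=[[0,0,0,0.05,0,0,0],[0,0,0,0,0,0,0],[0,0,0,0,0,0,0],[0,0,0,0,0,0,0],[0,0,0,0,0,0,0]])

```text
time_s: 17.98
tool_pos: [0.5774, 0.1183, 0.0842]
tool_rot: [179.8, 0.1, 178.6]
force: [-2.0, 4.8, 6.7]
grip_width: 0.0002
```

Call:
move_arm(steps=[[0,0,0,0,0,0,0],[0,0,0,0,0,0,0],[0,0,0,0,0,0,0],[0,0,0,0,0,0,0],[0,0,0,0,0,0,0]])

```text
time_s: 18.4
tool_pos: [0.5774, 0.1183, 0.0842]
tool_rot: [179.8, 0.1, 178.6]
force: [-0.9, 5.5, 7.7]
grip_width: 0.0005
```

```bash
python3 -c "
from h import *
snap('top','pics/top16.png')
go((.577,.117,.083),178.6)
a=cv2.imread('pics/top0.png')[225:265,310:380]; b=cv2.imread('pics/top16.png')[225:265,310:380]
cv2.imwrite('pics/z16.png',np.vstack([cv2.resize(a,(490,280)),cv2.resize(b,(490,280))]))"
```

```text
t 18.45 pos [0.5774 0.1183 0.0842] F [-0.42  5.61  7.44] | tool shift cm [ 0.04 -0.13  0.12] rotvec [0.003 0.002 0.001]
```

View pics/z16.png

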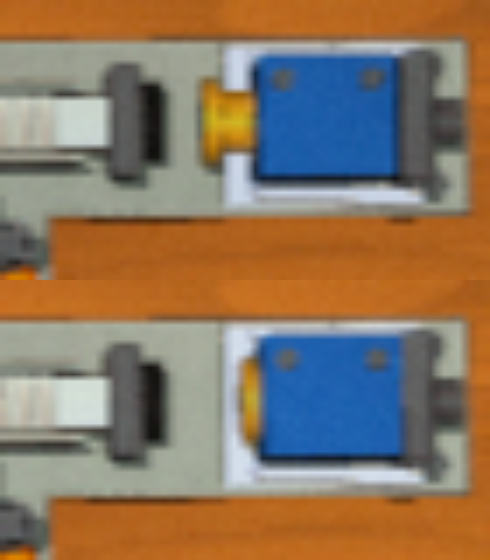

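Call:
move_arm(steps=[[0,0,0,-1.0,0,0,0],[0,0,0,-3.0,0,0,0],[0,0,0,-3.0,0,0,0],[8.7,0,0,-2.0,0,0,0]])

```text
time_s: 18.78
tool_pos: [0.5771, 0.1144, 0.1753]
tool_rot: [-179.9, 0.1, 178.5]
force: [0.1, 0.2, -0.2]
grip_width: 0.0025
```

Run:
```python
from h import *
c=snap('top','pics/top17.png'); im=c['img']; hsv=cv2.cvtColor(im,cv2.COLOR_RGB2HSV)
m=np.zeros(im.shape[:2],np.uint8); m[225:258,335:372]=cv2.inRange(hsv[225:258,335:372],(100,110,80),(125,255,255))
yy,xx=np.nonzero(m)
P=np.array([onz(c,u,v,.066)[:2] for u,v in zip(xx,yy)])
print(P.mean(0),cv2.minAreaRect((P*1000).astype(np.float32)))
# bush collar
for z in(.054,.060): print(onz(c,344.3,241,z)[1])
print(onz(c,347.4,241,.066)[1])
go((.5725,-.132,.15),88.6); go((.5725,-.132,.15),268.6); print(env.get_obs()['qpos'])
```

```text
[ 0.5720141  -0.13270021] ((572.5955810546875, -132.56419372558594), (50.1555290222168, 40.01658248901367), 88.4146957397461)
-0.10172222107727313
-0.10130425892010528
-0.10861937481128267
t 18.83 pos [0.5793 0.1149 0.1792] F [ 2.17 -0.27  1.71] | tool shift cm [  0.04 -24.7    2.9 ] rotvec [0.006 0.005 1.569]
t 18.83 pos [0.5793 0.1149 0.1792] F [ 2.17 -0.27  1.71] | tool shift cm [  0.04 -24.7    2.9 ] rotvec [-0.005  0.006 -1.573]
[-39.59562917  14.33942318  30.06172901  98.37054057  -7.59652228
  68.93293269  80.85641772]
```

Call:
move_arm(steps=[[8.7,0,0,0,0,0,0.12],[8.7,0,0,0,0,0,0.12],[8.7,0,0,0,0,0,0.12],[8.7,0,0,0,0,0,0.12],[8.7,0,0,0,0,0,0.12]])

```text
time_s: 19.25
tool_pos: [0.5762, 0.1145, 0.1726]
tool_rot: [-179.8, 0.0, 143.8]
force: [0.4, 0.2, -0.5]
grip_width: 0.0365
```

Call:
move_arm(steps=[[8.7,0,0,0,0,0,0.12],[8.7,0,0,0,0,0,0.12],[8.7,0,0,0,0,0,0.12],[8.7,0,0,0,0,0,0.12],[8.7,0,0,0,0,0,0.12]])

```text
time_s: 19.67
tool_pos: [0.5762, 0.1146, 0.1726]
tool_rot: [-179.9, 0.1, 109.4]
force: [0.0, -0.2, -0.7]
grip_width: 0.0698
```

Call:
move_arm(steps=[[8.7,0,0,0,0,0,0.12],[8.7,0,0,0,0,0,0.12],[8.7,0,0,0,0,0,0.12],[8.7,0,0,0,0,0,0]])

```text
time_s: 20.0
tool_pos: [0.5763, 0.1148, 0.1726]
tool_rot: [-179.9, 0.1, 88.9]
force: [-0.9, -0.6, -0.2]
grip_width: 0.0859
```

```bash
python3 -c "
from h import *
go((.5725,-.1325,.13),88.5)"
```

```text
t 20.0 pos [0.5763 0.1148 0.1726] F [-0.87 -0.63 -0.23] | tool shift cm [-24.72   0.08   4.31] rotvec [-0.001  0.002  0.008]
```

Call:
move_arm(steps=[[8.7,-3.7,0,0.2,0,0,0.008],[8.7,-4.0,0,0.2,0,0,0],[8.7,-4.0,0,0.4,0,0,0],[8.7,-4.0,0,0.4,0,0,0],[8.7,-4.0,0,0.4,0,0,0]])

```text
time_s: 20.42
tool_pos: [0.5717, -0.0831, 0.1569]
tool_rot: [-180.0, 0.0, 88.9]
force: [0.5, -0.1, -0.1]
grip_width: 0.0867
```

Call:
move_arm(steps=[[8.7,-3.5,0,0.4,0,0,0],[8.7,-1.3,0.1,0.4,0,0,0],[8.7,0,0,0,0,0,0],[8.7,0,0,0,0,0,0]])

```text
time_s: 20.75
tool_pos: [0.5717, -0.13, 0.1486]
tool_rot: [-179.9, 0.0, 88.7]
force: [-0.1, 1.2, 0.3]
grip_width: 0.0871
```

```bash
python3 -c "
from h import *
go((.5725,-.1325,.056),88.5)"
```

```text
t 20.75 pos [ 0.5717 -0.13    0.1486] F [-0.11  1.17  0.25] | tool shift cm [-0.25  0.1   9.26] rotvec [-0.002  0.     0.004]
```

Call:
move_arm(steps=[[8.7,-0.2,0.1,3.0,0,0,0],[8.7,0,0,3.0,0,0,0],[8.7,0,0,2.2,0,0,0],[8.7,0,0,1.0,0,0,0],[8.7,0,0,0,0,0,0]])

```text
time_s: 21.17
tool_pos: [0.572, -0.1283, 0.0547]
tool_rot: [-179.7, -0.0, 88.9]
force: [-0.2, 0.4, 0.8]
grip_width: 0.0866
```

```bash
python3 -c "
from h import *
go((.5725,-.1325,.056),88.5)
snap('side','pics/side18.png')
b=cv2.imread('pics/side18.png')[180:340,240:400]
cv2.imwrite('pics/z18.png',cv2.resize(b,(560,560)))"
```

```text
t 21.17 pos [ 0.572  -0.1283  0.0547] F [-0.18  0.36  0.78] | tool shift cm [-0.41  0.06 -0.13] rotvec [-0.005 -0.001  0.008]
```

View pics/z18.png

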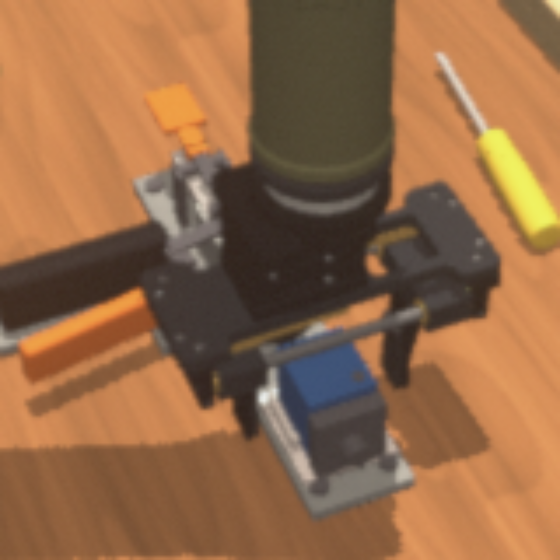

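Call:
move_arm(steps=[[8.7,-0.35,0.05,0,0,0,0],[4.0,0,0,0,0,0,0],[3.5,0,0,0,0,0,0],[3.5,0,0,0,0,0,0],[3.5,0,0,0,0,0,0]], force=25)

```text
time_s: 21.63
tool_pos: [0.5745, -0.1341, 0.0578]
tool_rot: [179.9, -0.0, 88.7]
force: [0.7, -0.2, 1.1]
grip_width: 0.0676
```

Call:
move_arm(steps=[[3.5,0,0,0,0,0,0],[3.5,0,0,0,0,0,0],[3.5,0,0,0,0,0,0]])

```text
time_s: 21.88
tool_pos: [0.574, -0.1339, 0.0571]
tool_rot: [180.0, -0.0, 88.7]
force: [0.6, -0.4, -0.6]
grip_width: 0.0483
```

Call:
move_arm(steps=[[3.5,0,0,0,0,0,0],[3.5,0,0,0,0,0,0],[3.5,0,0,0,0,0,0]])

```text
time_s: 22.13
tool_pos: [0.5738, -0.1339, 0.057]
tool_rot: [-180.0, -0.0, 88.7]
force: [-1.1, -0.3, 0.8]
grip_width: 0.0436
```

Call:
move_arm(steps=[[3.5,0,0,-0.5,0,0,0],[3.5,0,0,-1.0,0,0,0],[3.5,0,0,-1.5,0,0,0],[3.5,0,0,-2.0,0,0,0],[3.5,0,0,-2.0,0,0,0]])

```text
time_s: 22.55
tool_pos: [0.5734, -0.1341, 0.1277]
tool_rot: [-179.9, 0.0, 88.7]
force: [0.6, 0.4, -3.5]
grip_width: 0.0438
```

Call:
move_arm(steps=[[3.5,0,0,-2.0,0,0,0],[3.5,0,0,-2.0,0,0,0],[3.5,0,0,0,0,0,0],[3.5,0,0,0,0,0,0]])

```text
time_s: 22.88
tool_pos: [0.5746, -0.1342, 0.168]
tool_rot: [179.9, -0.0, 88.7]
force: [0.1, -0.2, -3.5]
grip_width: 0.0437
```

```bash
python3 -c "
from h import *
go((.4395,.347,.15),88.5)
snap('side','pics/side19.png')
go((.4395,.347,.15),86.3)
b=cv2.imread('pics/side19.png')[140:340,220:420]
cv2.imwrite('pics/z19.png',cv2.resize(b,(560,560)))"
```

```text
t 22.88 pos [ 0.5746 -0.1342  0.168 ] F [ 0.13 -0.21 -3.52] | tool shift cm [ 47.81 -14.57   1.78] rotvec [ 0.002 -0.     0.004]
t 22.93 pos [ 0.5736 -0.1338  0.1666] F [-0.84  0.29 -5.05] | tool shift cm [ 47.78 -14.46   1.68] rotvec [-0.    -0.     0.043]
```

View pics/z19.png

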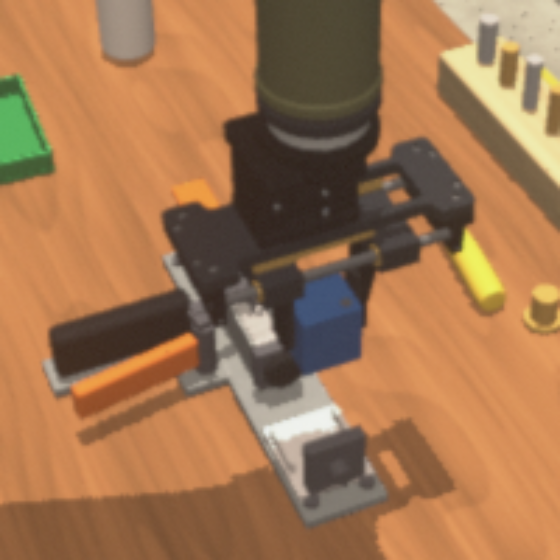

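Call:
move_arm(steps=[[3.5,2.0,-0.6,0,0,0,0],[3.5,3.6,-1.1,0,0,0,0],[3.5,3.6,-1.1,0,0,0,0],[3.5,3.6,-1.1,0,0,0,0],[3.5,3.6,-1.1,0,0,0,0]])

```text
time_s: 23.35
tool_pos: [0.5256, 0.0324, 0.1652]
tool_rot: [-179.8, 0.0, 88.7]
force: [0.7, 0.5, -4.4]
grip_width: 0.0436
```

Call:
move_arm(steps=[[3.5,3.6,-1.1,0,0,0,0],[3.5,3.6,-1.1,0,0,0,0],[3.5,3.6,-1.1,0,0,0,0],[3.5,3.6,-1.1,0,0,0,0],[3.5,3.6,-1.1,0,0,0,0]])

```text
time_s: 23.77
tool_pos: [0.4746, 0.2134, 0.1653]
tool_rot: [-179.9, 0.1, 88.7]
force: [0.8, -0.1, -4.6]
grip_width: 0.0439
```

Call:
move_arm(steps=[[3.5,3.6,-1.1,0,0,0,0],[3.5,3.6,-1.1,0,0,0,0],[3.5,3.6,-1.0,0,0,0,0.04],[3.5,1.5,0,0,0,0,0],[3.5,0,0,0,0,0,0]])

```text
time_s: 24.18
tool_pos: [0.4449, 0.341, 0.1649]
tool_rot: [-179.9, 0.0, 86.9]
force: [-1.0, 0.6, -4.0]
grip_width: 0.0438
```

```bash
python3 -c "
from h import *
go((.4395,.347,.050),86.3)"
```

```text
t 24.18 pos [0.4449 0.341  0.1649] F [-0.96  0.6  -4.02] | tool shift cm [ 0.58 -0.54 11.49] rotvec [-0.002  0.001  0.011]
```

Call:
move_arm(steps=[[3.5,0.5,-0.5,2.5,0,0,0],[3.5,0,0,3.5,0,0,0],[3.5,0,0,3.0,0,0,0],[3.5,0,0,1.5,0,0,0],[3.5,0,0,0,0,0,0]])

```text
time_s: 24.6
tool_pos: [0.44, 0.3371, 0.0565]
tool_rot: [-179.6, 0.5, 86.4]
force: [-0.4, -0.3, -4.6]
grip_width: 0.0439
```

Call:
move_arm(steps=[[3.5,0,0,0.4,0,0,0],[3.5,0,0,0.2,0,0,0],[3.5,0,0,0,0,0,0]])

```text
time_s: 24.85
tool_pos: [0.444, 0.3413, 0.0568]
tool_rot: [179.9, -0.1, 86.4]
force: [-0.3, -0.1, -3.3]
grip_width: 0.0436
```

Call:
move_arm(steps=[[3.5,0.4,-0.3,0.4,0,0,0],[3.5,0,0,0.3,0,0,0],[3.5,0,0,0.2,0,0,0],[3.5,0,0,0,0,0,0]])

```text
time_s: 25.18
tool_pos: [0.4402, 0.3454, 0.0469]
tool_rot: [-180.0, 0.0, 86.5]
force: [0.1, 0.5, -4.2]
grip_width: 0.044
```

Call:
move_arm(steps=[[3.5,0,0,0.2,0,0,0],[3.5,0,0,0,0,0,0]])

```text
time_s: 25.35
tool_pos: [0.4407, 0.3454, 0.0451]
tool_rot: [180.0, -0.0, 86.4]
force: [0.0, 0.1, -3.6]
grip_width: 0.0435
```

Call:
move_arm(steps=[[3.5,0,0,0.1,0,0,0],[3.5,0,0,0.1,0,0,0],[3.5,0,0,0,0,0,0]])

```text
time_s: 25.6
tool_pos: [0.4408, 0.3454, 0.045]
tool_rot: [-180.0, -0.0, 86.4]
force: [-4.2, -2.5, 10.2]
grip_width: 0.0436
```

Touched down on the floor. Opening the fingers and going up.

Call:
move_arm(steps=[[5.8,0,0,-0.1,0,0,0],[5.8,0,0,0,0,0,0],[5.8,0,0,0,0,0,0],[5.8,0,0,0,0,0,0]])

```text
time_s: 25.93
tool_pos: [0.4407, 0.3455, 0.0442]
tool_rot: [180.0, -0.0, 86.4]
force: [-0.7, 0.0, 0.9]
grip_width: 0.0565
```

Call:
move_arm(steps=[[5.8,0,0,-1.0,0,0,0],[5.8,0,0,-2.0,0,0,0],[5.8,0,0,-3.0,0,0,0],[5.8,0,0,-4.0,0,0,0],[5.8,0,0,-4.0,0,0,0]])

```text
time_s: 26.35
tool_pos: [0.4401, 0.3446, 0.1855]
tool_rot: [-180.0, 0.1, 86.4]
force: [1.1, 1.3, 0.1]
grip_width: 0.0579
```

Call:
move_arm(steps=[[5.8,-4.0,0,-2,0,0,0],[5.8,-4.0,0,0,0,0,0],[5.8,-4.0,0,0,0,0,0],[5.8,-4.0,0,0,0,0,0],[5.8,0,0,0,0,0,0]])

```text
time_s: 26.77
tool_pos: [0.4314, 0.18, 0.2034]
tool_rot: [-180.0, 0.0, 85.9]
force: [0.1, -1.0, -0.1]
grip_width: 0.0576
```

Run:
```python
from h import *
c=snap('top','pics/top20.png'); snap('side','pics/side20.png'); go((.44,.2,.2),86)
im=c['img']; hsv=cv2.cvtColor(im,cv2.COLOR_RGB2HSV)
m=np.zeros(im.shape[:2],np.uint8); s=np.s_[265:335,135:205]; m[s]=cv2.inRange(hsv[s],(100,110,80),(125,255,255))
yy,xx=np.nonzero(m); P=np.array([onz(c,u,v,.054)[:2] for u,v in zip(xx,yy)]); print(P.mean(0),cv2.minAreaRect((P*1000).astype(np.float32)))
a=c['img'][210:340,130:390,::-1]; b=cv2.imread('pics/side20.png')[130:340,160:400]
cv2.imwrite('pics/z20.png',np.hstack([cv2.resize(a,(480,300)),cv2.resize(b,(320,300))]))
```

```text
t 26.87 pos [0.4311 0.187  0.2036] F [-0.2   0.67  0.54] | tool shift cm [1.36 0.8  0.36] rotvec [ 0.    -0.003  0.004]
[0.44252254 0.35328423] ((439.43560791015625, 345.8034362792969), (47.78732681274414, 43.053218841552734), 84.03197479248047)
```

View pics/z20.png

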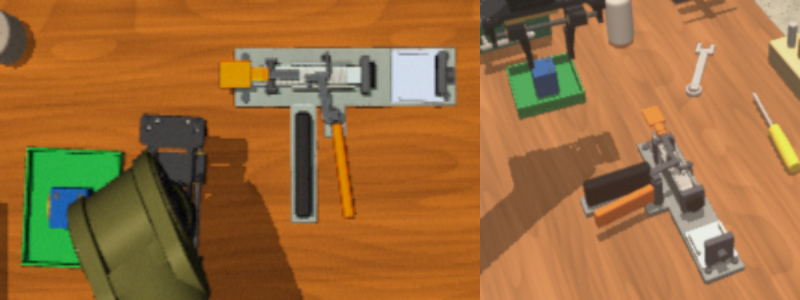

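View pics/side20.png

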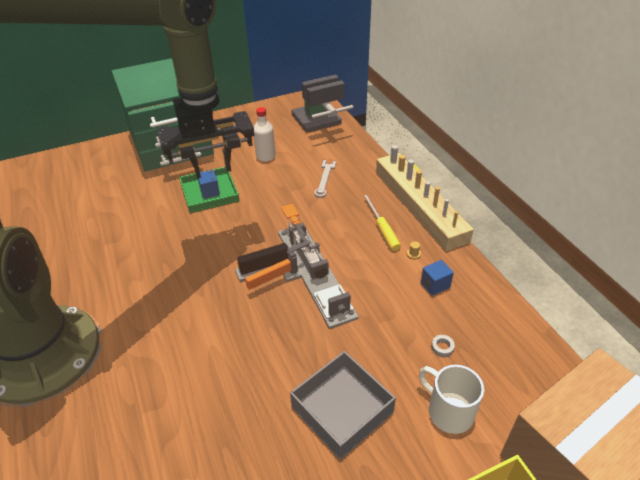

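Call:
move_arm(steps=[[5.8,0,0,-1,0,0,0],[5.8,0,0,0,0,0,0],[5.8,0,0,0,0,0,0]])

```text
time_s: 27.12
tool_pos: [0.4312, 0.1899, 0.2136]
tool_rot: [179.9, -0.0, 86.6]
force: [-1.1, 0.8, -0.3]
grip_width: 0.0579
```

```bash
python3 -c "
from h import *
print(job.sign_off())"
```

```text
the job is handed in; nothing more can be done
None
```

I pumped three full strokes, then a fourth gentle one until the trigger went hard, and the finished block now stands in the green tray. The job was handed in at about 27 s of the 61 s allowed; no verdict was reported.

- **Pressing:** I held the trigger at about 17.5 N measured. I worked that out as 15 to 17 N at the pull point, because the finger touched a little nearer the pivot. The force on the block is only my estimate, 19 to 22 N, between the 13 N needed and the 30 N crush limit. The last two pictures showed the bush not moving while the force rose from 15.2 to 17.6 N.
- **Bush:** after the release the collar front stood about 6 mm off the block face, which is the collar's own thickness, so the gap is about zero. That is only good to about 1 mm with this camera.
- **Release:** I kept the paddle down about 1 s. The jaw returned to its starting place in the picture.
- **Placing:** the block stands upright about 1 mm from the tray's centre. The arm partly hid it in the last top view, so the position comes from the outline of the part still showing; the gripper's position at release agrees.
- **Surroundings:** in the last side view the bystanders look unmoved, which I judged by eye without measuring. The arm was clear of everything when I handed in.

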